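# Charge the bottle filler's hand priming pump

### The job

Charge the bottle filler's priming pump: press its black plunger knob all the way down and let it spring right back up, stroke after stroke, until the indicator pin beside it has popped fully out with its foot collar clear of the tower, then stop and give it no further stroke. Do not touch the pin itself, and leave the bottles, the cup and the wrench where they are.

Things in the scene. Friction and masses are not known exactly. Their poses are not given: they have to be found in the camera images.
- pump: hand priming pump bolted to the table, fixed. Origin on the table top under the middle of its base plate, z up. Base plate 110 (x) x 200 (y) x 12 mm; on it a grey housing 64 x 150 mm up to z = 70 mm. Plunger column: 60 mm diameter, axis at local y = -50 mm, top at z = 155 mm. Indicator tower: 42 mm diameter, axis at local y = +50 mm, top at z = 110 mm. The pump stands anywhere on the work area, at any yaw within about 50 degrees of straight
- plunger_top (a point): centre of the top of the black plunger knob (mushroom knob 58 mm in diameter, 24 mm thick, flat top 40 mm wide, on an 18 mm steel rod above the column). Rides with the knob: 199 mm above the table when up, 181 mm when fully down
- plunger (a joint): how far the plunger is pressed down, m: 0 = fully up, 0.018 = fully down at a hard stop. A spring pushes it up: about 8 N at the top, 14 N at the bottom. It springs back by itself when let go. A stroke counts only if the knob goes down at least 14 mm and then comes all the way back up
- pin (a joint): how far the steel indicator pin has come up out of its tower, m: 0 = in, 0.060 = fully out. It starts anywhere between 0 and 0.029. It stays where it is while the plunger goes down and is lifted by the plunger's return, up to the next multiple of 0.012 (sometimes the one after on the first stroke), so 12 mm a full stroke; three to five strokes in all. It does not sink back. At 0.060 its foot collar stands just clear on top of the tower. It must not be touched
- pin_top (a point): centre of the top of the indicator pin's head (head 20 mm in diameter, 8 mm thick; stem 9 mm in diameter; foot collar 20 mm in diameter, 6 mm thick, hidden in the tower until the last stroke). 118 mm above the table plus the pin's joint value, so 178 mm when fully out
- bottle: bystander: amber glass bottle, 62 mm in diameter, 185 mm tall, standing loose, origin at the centre of its underside
- bottle2: bystander: a second bottle of the same kind, origin at the centre of its underside
- cup: bystander: open steel cup, 76 mm rim diameter, 100 mm tall, standing loose, origin at the centre of its underside
- wrench: bystander: steel wrench lying flat on the table at the robot's right, about 180 mm long, origin at its middle

How it is judged:
On the way, in this order (a step that is already met when the one before it is completed fails the run):
1. the plunger is pressed well down (value of joint plunger above 0.013 m), for 0.02 s.
2. the indicator pin is fully out (value of joint pin above 0.057 m), for 0.1 s.
At the end, for the whole second after the job is handed in: the indicator pin is out by at least 57 of its 60 mm and the plunger has been let fully up (within 3 mm) and is at rest (value of joint pin above 0.057 m and value of joint plunger below 0.003 m and velocity of joint plunger below 0.01 m/s); the robot touches nothing.
It fails at once if the plunger is pumped again (pressed more than 10 mm) after the pin is fully out (value of joint pin above 0.057 m and value of joint plunger above 0.01 m).
It fails at once if the robot touches the indicator pin (contact force between any of the fingers, the arm and pin above 0.5 N).
It fails at once if a bottle, the cup or the wrench is moved by more than 20 mm, lifted or knocked over (distance of any of bottle, bottle2, cup, wrench from where it was at the start of the episode above 0.02 m or angle between any of bottle, bottle2, cup, wrench's own z axis and vertical above 0.35 rad).
It also fails if it takes over 48 s, if anything falls off the work surface, if the arm or the gripper's body presses on something with over 40 N, if the wrist force passes 120 N, or if a joint passes its speed limit or range.

### The arm

A 6-joint arm with a two-finger parallel gripper is mounted at the origin on the work surface. World frame = base frame: x ahead of the robot, y to its left, z up, the work surface at z = 0. Lengths are in m, angles in rad, forces in N, time in s.
With the tool pointing down it reaches from about 0.35 to 0.975 m from the base axis. Payload 4.9 kg.
Tool frame: the origin (TCP) lies at the very end of the fingers, on their centre line; the grasp point (between the pads) lies ctrl.grip_point_offset behind it (ctrl.grip_point_offset is the distance from the TCP to the grasp point, in m); z points along the fingers, y is the direction in which the jaws open and shut (so a half turn about z gives the same grasp; the last joint's range is limited). The gripper opens to 85 mm and grips with 20 to 120 N. Pads are 22 mm wide; open, the fingers measure 114 mm over their backs; the gripper's body (76 mm by 85 mm) begins 54 mm behind the grasp point. The pads swing forward as they close: fully open they stand 13 mm farther back than shut.
Start: joints at [-1.241, 0.053, 1.613, -0, 1.476, -0.119], TCP at [0.271, -0.563, 0.231] pointing down, gripper open.
Joint ranges: [-3.01, 3.01], [-1.01, 2.22], [0.06, 2.58], [-1.02, 4.17], [0.09, 2.62], [-3.14, 3.14]. Speed limits (rad/s): [2.57, 2.57, 3.14, 3.14, 3.14, 3.14].

### API

Orientations are given as a rotation vector (axis times angle).
In Python, from station import ctrl gives the robot as it stands. The module is installed in compiled form; this text tells all that it offers.
- The arm moves only by the shell command python3 -m creep 'ROWS' [FORCE]. ROWS is JSON, a list of rows, each a list of 5 numbers: the closure in counts, from 0 (fully open) to 255 (shut), then the shift along the tool's x, y, z in mm, then the turn about the tool's z in rad. A call has 1 to 12 rows; each row is the pose to reach, as a shift and turn from the pose commanded when the call began, along the tool's axes at that moment; what a row does not reach only later rows make up. A row lasts 1/12 s, in which the tool goes at most 41.7 mm and 7.16 degrees, less where a joint would pass 70% of its speed; a pose out of reach is approached as far as the arm can. A call with a gripper value outside its range is refused whole. The fingers move at their own pace and stop on an object; FORCE is the grip in N (left out, the last holds). Time passes only in rows, so rows that repeat a pose let the fingers close. It gives the time, the measured TCP pose, the force and the opening at its end, in the units of the state.
- ctrl.get_obs(): the state, without advancing time (a new reading comes with each control period).
- ctrl.get_image(name): name is "side" or "top" or "wrist"; returns the picture (400x640x3 uint8, red, green, blue); there is no depth.
- ctrl.calibration(name): a dict with "fx", "fy", "cx", "cy" (pixels), "R" (3x3) and "t" (3): a world point X has camera coordinates R X + t. Camera axes: x right, y down, z forward; pixel columns grow to the right and rows downward; lengths in m; the calibration is good to about 2 mm. A picture is of the moment at which its call begins: read the wrist's pose just before it. calibration takes no time and is no camera call; for the wrist camera it gives the pose at the moment of the call.
- ctrl.finish_job(): hands the job in, once; it reports no verdict.
Trained networks look in the newest picture that a camera, given by its name, has taken for a name from the list of things; names that differ only in an ending like _2 or _b are one class to them, and where a whole thing is asked for, a point or a joint stands for the part that bears it (a point fixed in the world has none). Each returns a list of dicts, best first, with "conf" (0 to 1); they miss things now and then, are a little off and sometimes report something else, mostly with a low value. They report only what shows in the picture. A call takes as long as a camera call.
- ctrl.boxes_of(camera, label): "rect" ([left, top, width, height] in pixels, round what is visible of it).
- ctrl.outline_of(camera, label): "mask" (400x640 bool, what is visible of it) and "rect" ([left, top, width, height] in pixels, round what is visible of it).
The state is a dict: "t": time; "q": joint angles; "dq": joint speeds; "effort": joint torques, N m; "tool_pos": TCP position; "tool_rot": TCP orientation; "contact_force": force on the tool from outside, world axes, zero at the start; "wrist_torque": the same for the moment, N m; "opening": finger opening in m.
Only numpy, scipy, OpenCV 4.12 (cv2) and the standard library are available. Lean on these libraries where they do the work, as an engineer would, in place of code of your own. Each camera call takes 0.05 s, during which the arm holds its last target. There are 200 camera calls.

## Working session

There is one attempt and no reset: what is moved stays moved. The work goes in short steps, Python scripts to look and compute and a shell command to move; the robot and the scene stay as the last step left them, time stands still between calls to the robot, and variables do not carry over. Pictures are saved under pics/ and viewed, about 8 in all and at most 12, crops included, and the job is handed in when it is done.

```bash
mkdir -p pics
cat > h.py <<'E'
import numpy as np, cv2
from station import ctrl
from scipy.spatial.transform import Rotation as Ro
def at_z(c,u,v,z):
    K=ctrl.calibration(c);R=np.array(K['R']);t=np.array(K['t'])
    d=R.T@np.array([(u-K['cx'])/K['fx'],(v-K['cy'])/K['fy'],1]);o=-R.T@t
    return o+d*(z-o[2])/d[2]
def px(c,X):
    K=ctrl.calibration(c);p=np.array(K['R'])@np.array(X)+np.array(K['t'])
    return np.array([K['fx']*p[0]/p[2]+K['cx'],K['fy']*p[1]/p[2]+K['cy']])
def save(c,n): 
    im=ctrl.get_image(c);cv2.imwrite(f'pics/{n}.png',im[:,:,::-1]);return im
E
python3 - <<'E'
from h import *
o=ctrl.get_obs();print(o['t'],o['tool_pos'],o['tool_rot'],ctrl.grip_point_offset)
for c in('top','side'):
    im=save(c,c+'0')
    for l in('plunger_top','pin_top','pump','bottle','cup','wrench'):
        for b in ctrl.boxes_of(c,l)[:3]:
            r=b['rect'];u,v=r[0]+r[2]/2,r[1]+r[3]/2
            z={'plunger_top':.19,'pin_top':.125,'bottle':.1,'cup':.1}.get(l,0)
            print(c,l,round(b['conf'],2),np.round(r),np.round(at_z(c,u,v,z),3))
a=cv2.imread('pics/top0.png');b=cv2.imread('pics/side0.png')
cv2.imwrite('pics/both.png',cv2.resize(np.vstack([a,b]),(480,600)))
E
```

```text
0.0 [ 0.27097143 -0.56253543  0.23008461] [-3.06089615e+00 -6.98658579e-01  3.34643337e-04] 0.0187
top plunger_top 0.63 [290. 182.  25.  16.] [0.579 0.038 0.19 ]
top pump 0.74 [259. 180.  69.  61.] [0.548 0.077 0.   ]
top bottle 0.87 [415. 184.  30.  28.] [ 0.568 -0.333  0.1  ]
top bottle 0.72 [195. 143.  28.  35.] [0.691 0.324 0.1  ]
top cup 0.7 [211. 225.  30.  23.] [0.46  0.266 0.1  ]
top wrench 0.8 [453. 194.  12.  57.] [ 0.506 -0.441  0.   ]
side plunger_top 0.79 [295. 186.  15.  18.] [0.569 0.059 0.19 ]
side pin_top 0.58 [304. 228.   9.   8.] [0.513 0.119 0.125]
side pump 0.63 [287. 186.  46.  90.] [0.578 0.001 0.   ]
side bottle 0.6 [348. 130.  18.  49.] [ 0.581 -0.326  0.1  ]
side cup 0.88 [282. 276.  29.  43.] [0.436 0.302 0.1  ]
side wrench 0.74 [368. 159.  40.  21.] [ 0.496 -0.435 -0.   ]
side wrench 0.21 [304. 226.   8.  11.] [0.582 0.007 0.   ]
```

Run:
```python
import cv2,numpy as np
a=cv2.imread('pics/top0.png')[130:280,170:490];b=cv2.imread('pics/side0.png')[110:320,240:440]
a=cv2.resize(a,None,fx=2.4,fy=2.4,interpolation=2);b=cv2.resize(b,None,fx=2.4*.45,fy=2.4*.45)
b=cv2.imread('pics/side0.png')[170:290,260:360]
cv2.imwrite('pics/a.png',a[:,:768]);cv2.imwrite('pics/b.png',cv2.resize(b,None,fx=5,fy=5,interpolation=2))
```

```text
(no output)
```

View pics/a.png

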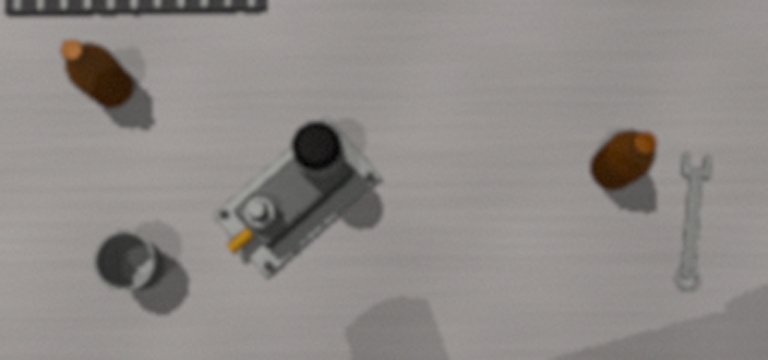

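View pics/b.png

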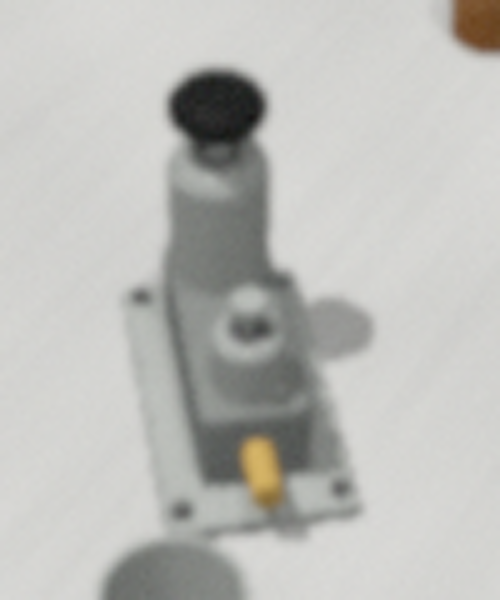

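Top view: knob at about (302,191), pin head at (278,218), with the bottles, cup and wrench well clear. Side view: knob at (303.6,190), pin head at about (310,230), slightly out. I'll compute the pose next.

Run:
```python
from h import *
from scipy.optimize import least_squares as ls
def tri(a,b): return ls(lambda X:np.r_[px('top',X)-a,px('side',X)-b],[.55,.05,.15])
for n,a,b in(('knob',(302.1,190.8),(303.6,191)),('pin',(277.5,217.5),(310,229.5))):
    s=tri(a,b);print(n,s.x.round(4),s.fun.round(2))
print(at_z('top',302.1,190.8,.192),at_z('side',303.6,191,.195))
for u,v in((223,214),(268,270),(378,180)):print(at_z('top',u/2.4+170,v/2.4+130,.012).round(3))
o=ctrl.get_obs();M=Ro.from_rotvec(o['tool_rot']).as_matrix();print(M.round(3))
```

```text
knob [0.5771 0.0382 0.1851] [-0.   -0.01  0.01  0.  ]
pin [0.5111 0.1129 0.1302] [-0.07 -0.17  0.16  0.04]
[0.57574929 0.03770138 0.192     ] [0.57045854 0.04879572 0.195     ]
[0.521 0.173 0.012]
[0.447 0.114 0.012]
[ 0.563 -0.03   0.012]
[[ 0.901  0.434 -0.   ]
 [ 0.434 -0.901 -0.   ]
 [-0.    -0.    -1.   ]]
```

```bash
python3 -m creep '[[255,0,0,0,0],[255,535,-409,0,0],[255,535,-409,0,0],[255,535,-409,0,0],[255,535,-409,0,0],[255,535,-409,0,0],[255,535,-409,0,0],[255,535,-409,0,0],[255,535,-409,0,0],[255,535,-409,0,0],[255,535,-409,0,0],[255,535,-409,0,0]]' 40
```

```text
t: 1.7
tool_pos: [0.479, -0.1524, 0.2317]
tool_rot: [3.062, 0.699, 0.001]
contact_force: [0.8, -0.6, -0.8]
opening: -0.0001
```

```bash
python3 -m creep '[[255,165,-125,0,0],[255,165,-125,0,0],[255,165,-125,0,0],[255,165,-125,0,0],[255,165,-125,0,0],[255,165,-125,0,0],[255,165,-125,0,0],[255,165,-125,0,0],[255,165,-125,0,0]]'
python3 - <<'E'
from h import *
o=ctrl.get_obs();p=np.array(o['tool_pos']);M=Ro.from_rotvec(o['tool_rot']).as_matrix()
for c in('side','top','wrist'):
    save(c,c+'1')
    for l in('plunger_top','pin_top'):
        for b in ctrl.boxes_of(c,l)[:2]:
            r=b['rect'];u,v=r[0]+r[2]/2,r[1]+r[3]/2
            print(c,l,round(b['conf'],2),np.round(r),np.round(at_z(c,u,v,.19 if l[1]=='l' else .13),3))
print(p,'tip side px',px('side',p),'shift to knob mm',1e3*M.T@(np.array([.576,.038,.199])-p))
s=cv2.imread('pics/side1.png')[150:250,260:360];w=cv2.imread('pics/wrist1.png')
cv2.imwrite('pics/c.png',np.hstack([cv2.resize(s,(400,400)),w[:,120:520]]))
E
```

```text
t: 2.45
tool_pos: [0.5726, 0.029, 0.2313]
tool_rot: [3.063, 0.697, -0.0]
contact_force: [0.4, -0.3, -0.3]
opening: 0.0001
side plunger_top 0.68 [293. 187.  21.  15.] [0.564 0.057 0.19 ]
side pin_top 0.5 [306. 228.   5.   7.] [0.512 0.123 0.13 ]
side pin_top 0.44 [195. 238.  26.  58.] [0.659 0.353 0.13 ]
wrist plunger_top 0.97 [267. 175.  82.  72.] [0.581 0.041 0.19 ]
wrist pin_top 0.75 [197. 206.  24.  21.] [0.513 0.115 0.13 ]
[0.57255461 0.02895005 0.23128055] tip side px [306.60501531 176.47817159] shift to knob mm [ 7.03180271 -6.67418705 32.27715736]
```

View pics/c.png

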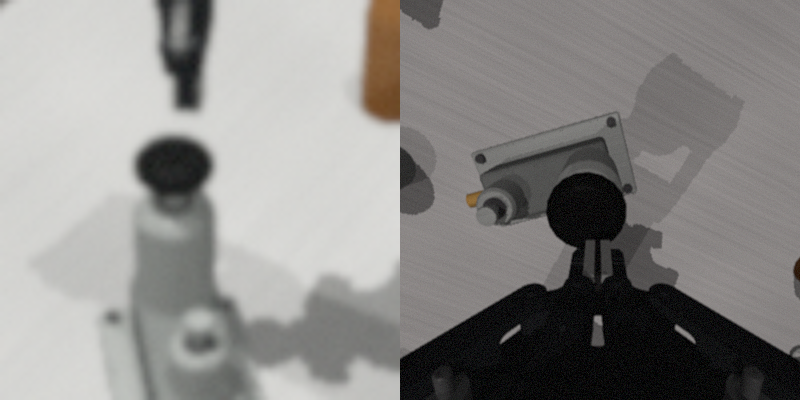

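The wrist view shows the knob at (307,211) and the pin head well to its left, and it agrees with the triangulation. I'll do one stroke and then check.

```bash
python3 -m creep '[[255,9.7,-7.5,0,0],[255,9.7,-7.5,20,0],[255,9.7,-7.5,26,0],[255,9.7,-7.5,35,0],[255,9.7,-7.5,42,0],[255,9.7,-7.5,49,0],[255,9.7,-7.5,49,0],[255,9.7,-7.5,49,0],[255,9.7,-7.5,49,0]]'
```

```text
t: 3.65
tool_pos: [0.5782, 0.0416, 0.1854]
tool_rot: [-3.062, -0.699, 0.001]
contact_force: [-7.3, 1.1, 12.7]
opening: -0.0003
```

```bash
python3 -m creep '[[255,0,0,3,0],[255,0,0,3,0],[255,0,0,3,0]]'
```

```text
t: 3.9
tool_pos: [0.5783, 0.0416, 0.1826]
tool_rot: [-3.062, -0.699, 0.001]
contact_force: [-8.6, 1.2, 14.2]
opening: -0.0002
```

```bash
python3 -m creep '[[255,0,0,-12,0],[255,0,0,-30,0],[255,0,0,-30,0],[255,0,0,-30,0],[255,0,0,-30,0]]'
cat > pin.py <<'E'
import sys
from h import *
from scipy.optimize import least_squares as ls
n=sys.argv[1];o=ctrl.get_obs();print(o['t'],o['tool_pos'])
for c in('wrist','side'):
    save(c,c+n)
    for l in('pin_top','plunger_top'):
        for b in ctrl.boxes_of(c,l)[:1]: print(c,l,round(b['conf'],2),np.round(b['rect'],1))
for z in(.118,.130,.142,.154,.166,.178): print(z,px('side',[.512,.114,z]).round(1),px('wrist',[.512,.114,z]).round(1))
s=cv2.imread(f'pics/side{n}.png')[170:270,260:360];w=cv2.imread(f'pics/wrist{n}.png')
cv2.imwrite(f'pics/d{n}.png',np.hstack([cv2.resize(s,(400,400)),w[:,120:520]]))
E
python3 pin.py 2
```

```text
t: 4.32
tool_pos: [0.5779, 0.041, 0.2081]
tool_rot: [-3.062, -0.699, 0.002]
contact_force: [0.0, 0.7, 0.3]
opening: 0.0002
4.3167 [0.57793823 0.04096144 0.20813407]
wrist pin_top 0.67 [191.6 222.   27.8  33.9]
wrist plunger_top 0.59 [274.3 196.1  90.5  70.1]
side pin_top 0.57 [307.3 226.1   6.5  10.5]
side plunger_top 0.66 [296.4 187.5  15.2  16.1]
0.118 [309.7 232.9] [215.4 231.8]
0.13 [309.7 229.7] [210.6 237.7]
0.142 [309.7 226.5] [205.4 244.1]
0.154 [309.7 223.2] [199.7 251.3]
0.166 [309.6 219.8] [193.3 259.2]
0.178 [309.6 216.4] [186.2 268. ]
```

View pics/d2.png

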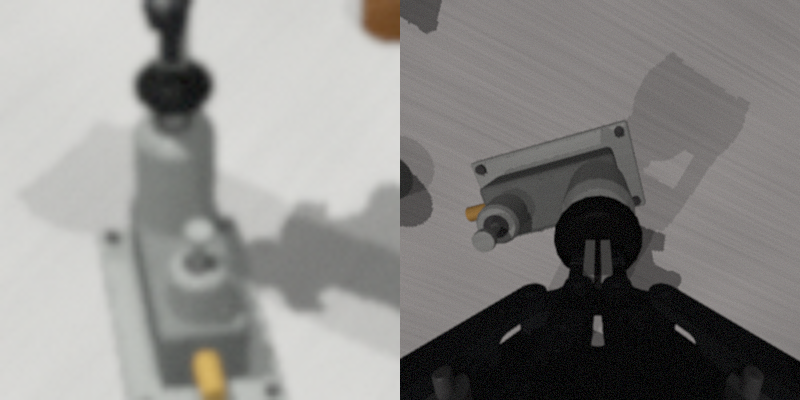

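The pin head is at side (310,227) and wrist (204,240), so z is about 0.142 and the joint about 24 mm. The knob is up. Next stroke.

```bash
python3 -m creep '[[255,0,0,10,0],[255,0,0,20,0],[255,0,0,30,0],[255,0,0,30,0],[255,0,0,30,0],[255,0,0,30,0],[255,0,0,30,0]]'; python3 -m creep '[[255,0,0,-12,0],[255,0,0,-30,0],[255,0,0,-30,0],[255,0,0,-30,0],[255,0,0,-30,0]]'; python3 pin.py 3
```

```text
t: 5.2
tool_pos: [0.5796, 0.0408, 0.1826]
tool_rot: [3.062, 0.699, 0.005]
contact_force: [-4.7, 0.2, 14.6]
opening: -0.0
t: 5.62
tool_pos: [0.5776, 0.0409, 0.2075]
tool_rot: [-3.062, -0.699, 0.003]
contact_force: [-0.9, 0.4, -0.4]
opening: -0.0
5.6167 [0.5776347  0.04091235 0.20748798]
wrist pin_top 0.65 [184.4 225.2  33.5  36.1]
wrist plunger_top 0.84 [277.8 196.9  87.2  73.4]
side plunger_top 0.52 [294.2 188.6  17.7  13.5]
0.118 [309.7 232.9] [215.4 231.8]
0.13 [309.7 229.7] [210.6 237.7]
0.142 [309.7 226.5] [205.4 244.1]
0.154 [309.7 223.2] [199.7 251.3]
0.166 [309.6 219.8] [193.3 259.2]
0.178 [309.6 216.4] [186.2 268. ]
```

```bash
python3 -m creep '[[255,0,0,10,0],[255,0,0,20,0],[255,0,0,30,0],[255,0,0,30,0],[255,0,0,30,0],[255,0,0,30,0],[255,0,0,30,0]]'; python3 -m creep '[[255,0,0,-12,0],[255,0,0,-30,0],[255,0,0,-30,0],[255,0,0,-30,0],[255,0,0,-30,0]]'; python3 pin.py 4
```

```text
t: 6.5
tool_pos: [0.5796, 0.0408, 0.1826]
tool_rot: [3.062, 0.699, 0.005]
contact_force: [-4.3, 0.4, 14.2]
opening: -0.0
t: 6.92
tool_pos: [0.5776, 0.0409, 0.2075]
tool_rot: [-3.062, -0.699, 0.003]
contact_force: [-0.1, -0.5, 0.1]
opening: -0.0
6.9167 [0.57762313 0.04092875 0.20748544]
wrist pin_top 0.73 [178.3 224.8  39.5  43.8]
wrist plunger_top 0.63 [274.6 198.2  88.9  73.3]
side plunger_top 0.6 [291.8 185.6  19.8  18.3]
0.118 [309.7 232.9] [215.4 231.8]
0.13 [309.7 229.7] [210.6 237.7]
0.142 [309.7 226.5] [205.4 244.1]
0.154 [309.7 223.2] [199.7 251.3]
0.166 [309.6 219.8] [193.3 259.2]
0.178 [309.6 216.4] [186.2 268. ]
```

View pics/d4.png

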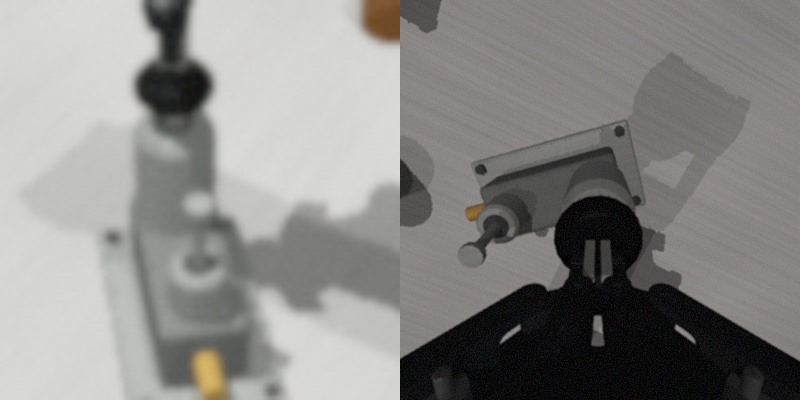

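The pin head is at wrist (192,255) and side (310,220), so about 48 mm. The foot collar is not showing yet, so one more stroke.

```bash
python3 -m creep '[[255,0,0,10,0],[255,0,0,20,0],[255,0,0,30,0],[255,0,0,30,0],[255,0,0,30,0],[255,0,0,30,0],[255,0,0,30,0]]'; python3 -m creep '[[255,0,0,-12,0],[255,0,0,-30,0],[255,0,0,-30,0],[255,0,0,-30,0],[255,0,0,-30,0]]'; python3 pin.py 5
```

```text
t: 7.8
tool_pos: [0.5796, 0.0408, 0.1825]
tool_rot: [3.062, 0.699, 0.005]
contact_force: [-4.2, 0.1, 14.5]
opening: 0.0003
t: 8.22
tool_pos: [0.5776, 0.0409, 0.2075]
tool_rot: [-3.062, -0.699, 0.003]
contact_force: [0.5, 0.6, -0.5]
opening: 0.0002
8.2167 [0.5776377  0.04090616 0.20749603]
wrist pin_top 0.83 [170.3 221.8  54.1  53.8]
wrist plunger_top 0.65 [275.1 195.8  91.3  72.9]
side plunger_top 0.78 [296.1 185.9  16.3  17.7]
0.118 [309.7 232.9] [215.4 231.8]
0.13 [309.7 229.7] [210.6 237.7]
0.142 [309.7 226.5] [205.4 244.1]
0.154 [309.7 223.2] [199.7 251.3]
0.166 [309.6 219.8] [193.3 259.2]
0.178 [309.6 216.4] [186.2 268. ]
```

View pics/d5.png

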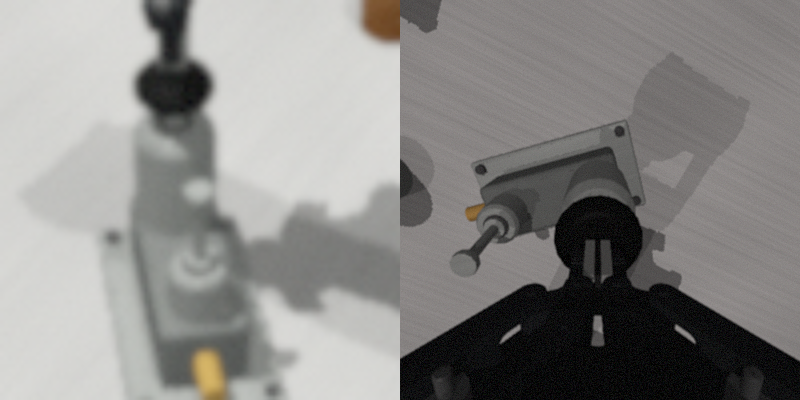

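The pin head is at wrist (185,263) and side (310,217), so z is about 0.178, or 60 mm. A bright collar now shows at the foot of the stem, so it is fully out. I'll retreat straight up, check, and hand in.

```bash
python3 -m creep '[[255,0,0,-30,0],[255,0,0,-60,0],[255,0,0,-60,0],[255,0,0,-60,0],[255,0,0,-60,0]]'; python3 pin.py 6
python3 - <<'E'
import cv2
w=cv2.imread('pics/wrist6.png')[150:300,180:380];cv2.imwrite('pics/e.png',cv2.resize(w,None,fx=3,fy=3,interpolation=2))
E
```

```text
t: 8.93
tool_pos: [0.5782, 0.0409, 0.2689]
tool_rot: [-3.063, -0.699, 0.0]
contact_force: [0.0, 0.5, 0.0]
opening: 0.0001
8.9333 [0.57822691 0.04087572 0.26888207]
wrist pin_top 0.67 [201.4 197.6  40.1  44.4]
wrist plunger_top 0.96 [286.9 174.4  67.8  62.5]
side pin_top 0.43 [302.9 214.5   9.5  25. ]
side plunger_top 0.71 [293.4 184.7  18.6  16.9]
0.118 [309.7 232.9] [233.9 208.7]
0.13 [309.7 229.7] [230.8 212.6]
0.142 [309.7 226.5] [227.4 216.8]
0.154 [309.7 223.2] [223.7 221.4]
0.166 [309.6 219.8] [219.7 226.4]
0.178 [309.6 216.4] [215.3 231.8]
```

View pics/e.png

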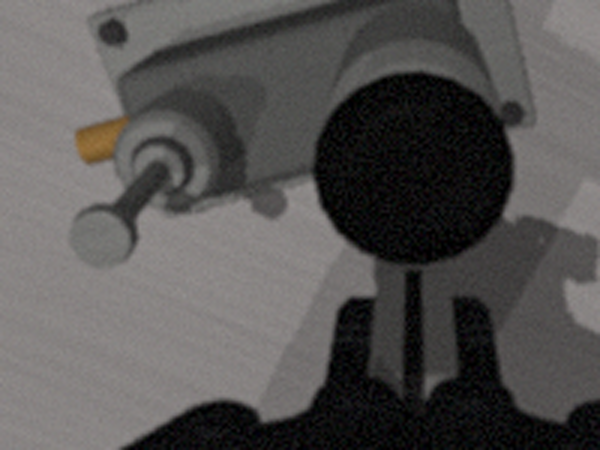

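The collar sits on the tower at wrist (233,204) and the head is at (214,228). The knob is free and up, and the gripper is clear.

```bash
python3 -c "
from station import ctrl
print(ctrl.finish_job())"
```

```text
the job is handed in; nothing more can be done
None
```

I pressed the plunger four times with the closed fingertips, each about 16.4 mm deep at around 14 N, and let it spring fully back each time. I stopped once the pin was fully out, then raised the gripper clear and handed the job in at about t = 9 s.

- **Pin:** its height in the images read about 12 mm at the start, then 24, 36, 48 and 60 mm after the strokes. The last side and wrist views agree on a head height of about 178 mm, and the wrist close-up shows the foot collar standing on top of the tower.
- **Plunger and contact:** the knob is up and free. The gripper ended about 70 mm above it, with contact force near zero.
- **Other objects:** I did not measure the bottles, cup and wrench again at the end. The arm's path stayed above or well away from them, and no unexpected force showed.
- **Disagreements:** after strokes 2–4 the side-camera network missed the pin head. I used the wrist box for stroke 2 and read the head position from the pictures for strokes 3 and 4. Knob position estimates from different views differed by a few mm, up to about 20 mm for the side-camera network's box alone. I used the triangulated and wrist values, and the presses landed correctly.

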